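# Cover the open movements for the night

### The job

Closing time at the watch repair bench: take the stack of dust covers apart and lower each over the open movement it was made for, the smallest cover over the smallest movement and so on up to the largest, so that every cover stands flat on the bench with its movement inside. Lower the covers gently, never drop them, do not press on or push the movements about, and leave the loupe and the oil pots where they are.

Things in the scene. Friction and masses are not known exactly. Their poses are not given: they have to be found in the camera images.
- cover_xl: largest dust cover: round aluminium cap, open below, 100 mm outside, 94 mm inside diameter, 34 mm high to its flat top (3 mm thick), black upright knob 15 mm in diameter, 22 mm high on the middle of the top. About 85 g. Origin: centre of the open lower rim, z up. Starts on the bench, bottom of the stack, anywhere among the movements.
- cover_l: second largest dust cover: round aluminium cap, open below, 82 mm outside, 76 mm inside diameter, 32 mm high to its flat top (3 mm thick), black upright knob 15 mm in diameter, 22 mm high on the middle of the top. About 60 g. Origin: centre of the open lower rim, z up. Starts with its rim on the largest cover's flat top, that cover's knob hidden inside it.
- cover_m: second smallest dust cover: round aluminium cap, open below, 64 mm outside, 58 mm inside diameter, 30 mm high to its flat top (3 mm thick), black upright knob 15 mm in diameter, 22 mm high on the middle of the top. About 40 g. Origin: centre of the open lower rim, z up. Starts stacked on the second largest in the same way.
- cover_s: smallest dust cover: round aluminium cap, open below, 46 mm outside, 40 mm inside diameter, 30 mm high to its flat top (3 mm thick), black upright knob 15 mm in diameter, 22 mm high on the middle of the top. About 25 g. Origin: centre of the open lower rim, z up. Starts on top of the stack, its rim 96 mm above the bench.
- movement_xl: round carriage-clock movement: large brass plate with open wheels in a wooden holder, a loose round thing 74 mm in diameter over its holder and 20 mm high, lying face up on the bench. Origin: centre of its underside, on the bench (z = 0), z up.
- movement_l: pocket-watch movement: steel bridge plate and a brass balance wheel in a grey plastic holder, a loose round thing 56 mm in diameter over its holder and 18 mm high, lying face up on the bench. Origin: centre of its underside, on the bench (z = 0), z up.
- movement_m: gents' wristwatch movement with a brass half-disc winding rotor, in a grey plastic holder, a loose round thing 38 mm in diameter over its holder and 16 mm high, lying face up on the bench. Origin: centre of its underside, on the bench (z = 0), z up.
- movement_s: ladies' wristwatch movement, the smallest, in a grey plastic holder, a loose round thing 20 mm in diameter over its holder and 14 mm high, lying face up on the bench. Origin: centre of its underside, on the bench (z = 0), z up.
- loupe: watchmaker's eyeglass, black, 33 mm in diameter, 28 mm high, standing among the movements; a bystander. Origin: centre of its underside.
- oil_pots: stand with three white oil pots in a row, 80 x 28 x 24 mm, at the near side of the mat; a bystander. Origin: centre of its underside, x along the row.

How it is judged:
At the end, for the whole second after the job is handed in: Each of the four covers stands flat (within 0.06 rad, rim within 4 mm of the bench) around the movement of its own size, centres within 13 mm; each movement lies upright within 20 mm of where it was; everything is released and at rest (horizontal distance between cover_xl and movement_xl below 0.013 m and height (world z) of each of cover_xl, cover_l, cover_m, cover_s below 0.004 m and angle between each of cover_xl, movement_xl, cover_l, movement_l, cover_m, movement_m, cover_s, movement_s's own z axis and vertical below 0.06 rad and linear speed of each of cover_xl, cover_l, cover_m, cover_s below 0.02 m/s and angular speed of each of cover_xl, cover_l, cover_m, cover_s below 0.2 rad/s and distance of each of movement_xl, movement_l, movement_m, movement_s from where it was at the start of the episode below 0.02 m and horizontal distance between cover_l and movement_l below 0.013 m and horizontal distance between cover_m and movement_m below 0.013 m and horizontal distance between cover_s and movement_s below 0.013 m); the robot touches nothing.
It fails at once if a cover or the gripper bangs or presses on an open movement (more than 8 N) (contact force between any of cover_xl, cover_l, cover_m, cover_s, the arm, the fingers and movement_xl above 8 N or contact force between any of cover_xl, cover_l, cover_m, cover_s, the arm, the fingers and movement_l above 8 N or contact force between any of cover_xl, cover_l, cover_m, cover_s, the arm, the fingers and movement_m above 8 N or contact force between any of cover_xl, cover_l, cover_m, cover_s, the arm, the fingers and movement_s above 8 N).
It fails at once if a cover is dropped: let go or knocked off, it falls faster than 0.5 m/s (a fall of about 13 mm) ((contact force between the fingers and cover_xl below 0.01 N and linear speed of cover_xl above 0.5 m/s) or (contact force between the fingers and cover_l below 0.01 N and linear speed of cover_l above 0.5 m/s) or (contact force between the fingers and cover_m below 0.01 N and linear speed of cover_m above 0.5 m/s) or (contact force between the fingers and cover_s below 0.01 N and linear speed of cover_s above 0.5 m/s)).
It fails at once if the loupe or the oil-pot stand is moved more than 30 mm (distance of any of loupe, oil_pots from where it was at the start of the episode above 0.03 m).
It also fails if it takes over 120 s, if anything falls off the work surface, if the arm or the gripper's body presses on something with over 40 N, if the wrist force passes 120 N, or if a joint passes its speed limit or range.

### The arm

A 6-joint arm with a two-finger parallel gripper is mounted at the origin on the work surface. World frame = base frame: x ahead of the robot, y to its left, z up, the work surface at z = 0. Lengths are in m, angles in rad, forces in N, time in s.
With the tool pointing down it reaches from about 0.425 to 0.95 m from the base axis. Payload 14.7 kg.
Tool frame: the origin (TCP) lies at the very end of the fingers, on their centre line; the grasp point (between the pads) lies manip.pinch_z behind it (manip.pinch_z is the distance from the TCP to the grasp point, in m); z points along the fingers, y is the line along which they close (so a half turn about z gives the same grasp; the last joint's range is limited). The gripper opens to 85 mm and grips with 20 to 120 N. Pads are 22 mm wide; open, the fingers measure 114 mm over their backs; the gripper's body (76 mm by 85 mm) begins 54 mm behind the grasp point. The pads swing forward as they close: fully open they stand 13 mm farther back than shut.
Start: joints at [-1.18, 0.48, 1.596, -0, 1.065, -0.047], TCP at [0.276, -0.589, 0.231] pointing down, gripper open.
Joint ranges: [-2.75, 2.75], [-0.82, 2.05], [0.23, 2.67], [-1.56, 4.7], [0.09, 2.69], [-2.92, 2.92]. Speed limits (rad/s): [1.89, 1.89, 2.39, 3.01, 3.01, 3.01].

### API

Orientations are given as a rotation vector (axis times angle).
In Python, from rig import manip gives the robot as it stands. Calls block until the motion is done:
- manip.reach(position, orientation): joint-space move of the TCP to a pose.
- manip.move_l(position, orientation=None, v=0.15, max_force=None): straight line of the TCP; orientation=None keeps the orientation; v is the mean speed in m/s. With max_force (N) it stops when the force on the tool has changed by that much, and returns True; else False.
- manip.set_joints(angles): joint-space move.
- manip.move_gripper(opening, grasp_force=None): finger opening in m; grasp_force is the grip in N (None keeps the last); returns when the fingers have stopped.
- manip.hold(seconds).
- manip.solve_ik(position, orientation): joint angles nearest the present ones, or None.
- manip.get_image(name): name is "side" or "top" or "wrist"; returns a dict with "color" (480x640x3 uint8, red, green, blue), "K" (3x3 intrinsics, pixels), "k1" (the pictures are not rectified: a ray, as slopes to the right and down, at radius r is drawn at 1 + k1 r^2 times it, then the intrinsics apply), "world_from_camera" (4x4, takes a point from camera to world coordinates). Camera axes: x right, y down, z forward; pixel columns grow to the right and rows downward; lengths in m; the calibration is good to about 2 mm. A picture is of the moment at which its call begins. There is no depth.
A pose or a line that the arm cannot do raises manip.IKError and nothing moves.
- manip.sign_off(): hands the job in; it is judged then, once.
Readings, each from a call of its own:
- manip.current_time_s(): time.
- manip.current_qpos(): joint angles.
- manip.current_dq(): joint speeds.
- manip.current_joint_efforts(): joint torques, N m.
- manip.current_ee_pos(): TCP position.
- manip.current_tcp_rot(): TCP orientation.
- manip.current_ft_force(): force on the tool from outside, world axes, zero at the start.
- manip.current_wrist_torque(): the same for the moment, N m.
- manip.current_opening(): finger opening in m.
- manip.current_gripper_force(): force on a finger pad.
Only numpy, scipy, OpenCV 4.12 (cv2) and the standard library are available. Lean on these libraries where they do the work, as an engineer would, in place of code of your own. Each camera call takes 0.05 s, during which the arm holds its last target. There are 200 camera calls.

## Working session

There is one attempt and no reset: what is moved stays moved. The work goes in short steps, each a Python script; the robot and the scene stay as the last script left them, time stands still between calls to the robot, and variables do not carry over. Pictures are saved under pics/ and viewed, at most 14 in all, crops included, and the job is handed in when it is done.

```bash
ls; mkdir -p pics; python3 - <<'E'
from rig import manip
import cv2,numpy as np
for n in("top","side"):
    d=manip.get_image(n); cv2.imwrite(f"pics/{n}0.png",d["color"][:,:,::-1]); print(n,d["K"].tolist(),d["k1"],d["world_from_camera"].round(4).tolist())
print(manip.pinch_z,manip.current_tcp_rot(),manip.current_opening(),manip.current_time_s())
E
```

```text
pics
top [[438.44161385435507, 0.0, 312.1825870510509], [0.0, 438.44161385435507, 233.69590221291085], [0.0, 0.0, 1.0]] 0.02455072171663633 [[-0.0087, -0.9899, 0.1418, 0.4218], [-0.9999, 0.01, 0.0086, 0.0146], [-0.0099, -0.1417, -0.9899, 0.965], [0.0, 0.0, 0.0, 1.0]]
side [[508.5277730876113, 0.0, 322.88686832866324], [0.0, 508.5277730876113, 243.6424680910811], [0.0, 0.0, 1.0]] -0.09176867080117491 [[0.9707, -0.1686, 0.1712, 0.3963], [-0.2402, -0.6647, 0.7074, -0.5908], [-0.0055, -0.7278, -0.6857, 0.6602], [0.0, 0.0, 0.0, 1.0]]
0.0187 [-3.06556630e+00 -6.81968752e-01  3.16519768e-04] 0.08543577236571877 0.1
```

View pics/top0.png

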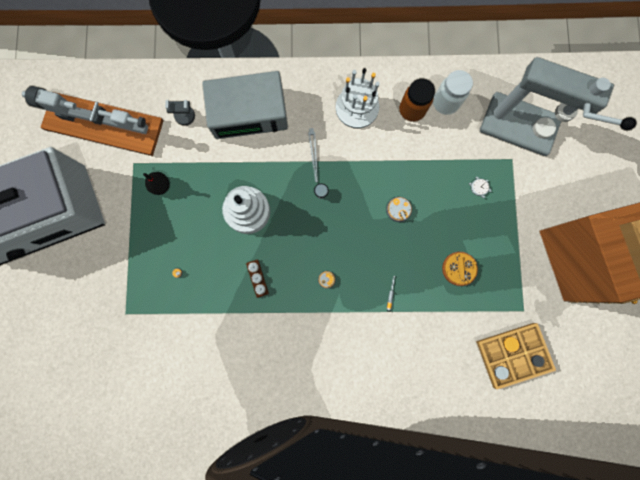

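View pics/side0.png

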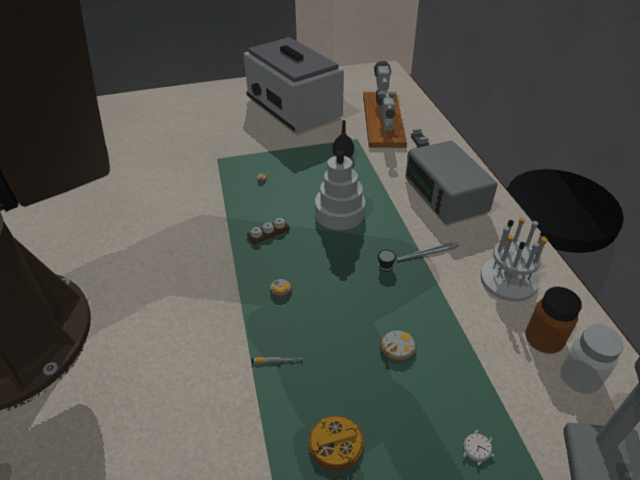

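Top view: XL movement at about (460,269), L (400,209), M (327,280), S (177,273); the stack's knob at (238,196); loupe at (321,190), pots at (257,279). I'll enlarge these for better centres and compare the two cameras.

```bash
cat > h.py <<'E'
import numpy as np,cv2
from rig import manip
from scipy.spatial.transform import Rotation as R
def px2w(d,u,v,z):
    K=d["K"]; k=d["k1"]
    a=np.array([(u-K[0,2])/K[0,0],(v-K[1,2])/K[1,1]]); s=a.copy()
    for _ in range(20): s=a/(1+k*(s@s))
    T=d["world_from_camera"]; r=T[:3,:3]@np.array([s[0],s[1],1]); o=T[:3,3]
    return o+r*(z-o[2])/r[2]
def w2px(d,p):
    T=d["world_from_camera"]; c=T[:3,:3].T@(np.array(p)-T[:3,3]); s=c[:2]/c[2]; s=s*(1+d["k1"]*(s@s))
    return d["K"][:2,:2]@s+d["K"][:2,2]
def circle(d,p,r):
    return np.array([w2px(d,[p[0]+r*np.cos(t),p[1]+r*np.sin(t),p[2]]) for t in np.linspace(0,6.283,60)])
E
cat > o.py <<'E'
from h import *
G={}
d=manip.get_image("top");e=manip.get_image("side")
pts={"xl":(460,269,.02,.037,336,441),"l":(400,209,.018,.028,398,344),"m":(327,280,.016,.019,281,287),"s":(177,273,.014,.010,262,177),"knob":(238,196,.148,.0075,340,158)}
tiles=[]
for n,(u,v,z,r,us,vs) in pts.items():
    a=px2w(d,u,v,z);b=px2w(e,us,vs,z);print(n,a.round(4),b.round(4),np.hypot(*a[:2]).round(3))
    row=[]
    for c,uu,vv in((d,u,v),(e,us,vs)):
        S=5 if n!="xl" else 4; h=160/2/S*1.9
        M=np.array([[S,0,-S*uu+79.5],[0,S,-S*vv+79.5]],float)
        im=cv2.warpAffine(c["color"][:,:,::-1],M,(160,160),flags=cv2.INTER_CUBIC)
        im=cv2.resize(im,(280,280)) if 0 else im
        q=circle(c,a if c is d else b,r)
        q=(q@M[:,:2].T+M[:,2]).round().astype(int)
        im2=im.copy();cv2.polylines(im2,[q.reshape(-1,1,2)],True,(255,0,255),1)
        row.append(im2)
    tiles.append(np.vstack(row))
cv2.imwrite("pics/m1.png",np.hstack(tiles))
for n,u,v,z in(("loupe",321,190,.028),("pots",257,279,.024),("black",157,183,.03)): print(n,px2w(d,u,v,z).round(3))
E
python3 o.py
```

```text
xl [ 0.4777 -0.2928  0.02  ] [ 0.482  -0.3015  0.02  ] 0.56
l [ 0.6102 -0.1703  0.018 ] [ 0.6141 -0.1736  0.018 ] 0.634
m [ 0.4567 -0.0082  0.016 ] [ 0.4624 -0.0129  0.016 ] 0.457
s [0.4751 0.3162 0.014 ] [0.4804 0.3122 0.014 ] 0.571
knob [0.6129 0.1626 0.148 ] [0.6077 0.1475 0.148 ] 0.634
loupe [0.652 0.003 0.028]
pots [0.46  0.142 0.024]
black [0.671 0.362 0.03 ]
```

View pics/m1.png

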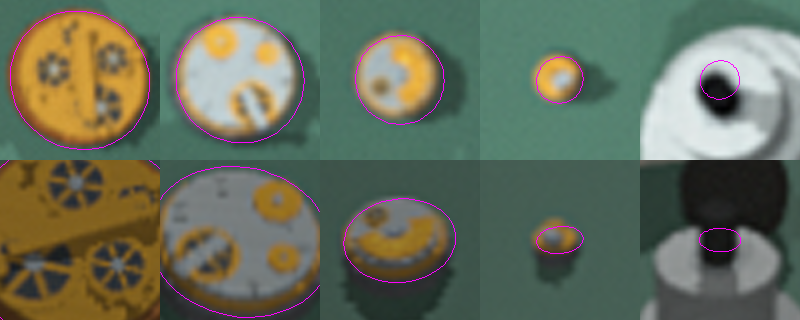

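The top circles fit: XL and S are on, L is about (-0.6,-0.5) px off and M (-0.9,-0.5) px. The knob top is nearer (237.5,198.3). Next I'll move over the stack and look with the wrist camera.

```bash
cat >> h.py <<'E'
PSI=np.pi/2
def down(psi=PSI): return (R.from_euler('z',psi)*R.from_euler('x',np.pi)).as_rotvec()
E
python3 - <<'E'
from h import *
d=manip.get_image("top")
for n,u,v,z in(("l",399.4,208.5,.018),("m",326.1,279.5,.016),("knob",237.5,198.3,.148)): print(n,px2w(d,u,v,z).round(4))
p=px2w(d,237.5,198.3,.148)
for q in((.478,-.293),(.61,-.17),(.457,-.008),(.475,.316),p[:2]): print(manip.solve_ik([q[0],q[1],.25],down()),manip.solve_ik([q[0],q[1],.05],down()) is not None)
manip.reach([p[0],p[1],.30],down())
manip.move_gripper(.035)
w=manip.get_image("wrist");cv2.imwrite("pics/w1.png",w["color"][:,:,::-1]);print(w["world_from_camera"].round(3).tolist(),w["K"][0,0],w["k1"],manip.current_time_s(),manip.current_ee_pos(),w2px(w,p))
E
```

```text
l [ 0.6114 -0.169   0.018 ]
m [ 0.4578 -0.0063  0.016 ]
knob [0.6085 0.1635 0.148 ]
[-0.6039726   0.33616145  1.78221813  0.          1.02321308 -0.6039726 ] True
[-3.19659169e-01  4.39430669e-01  1.61606015e+00 -4.44089210e-16
  1.08610184e+00 -3.19659169e-01] True
[-8.38441462e-02  1.86784883e-01  1.99666929e+00 -4.44089210e-16
  9.58138484e-01 -8.38441462e-02] True
[ 5.33894885e-01  3.50156957e-01  1.76049143e+00 -4.44089210e-16
  1.03094426e+00  5.33894885e-01] True
[ 2.14326679e-01  4.34829809e-01  1.62373833e+00 -4.44089210e-16
  1.08302452e+00  2.14326679e-01] True
[[1.0, 0.0, 0.001, 0.608], [0.001, -0.966, -0.258, 0.228], [0.0, 0.258, -0.966, 0.441], [0.0, 0.0, 0.0, 1.0]] 343.06237180430793 -0.06275749726555264 3.7417 [0.60845013 0.16344968 0.29999174] [322.53526067 217.91238927]
```

View pics/w1.png

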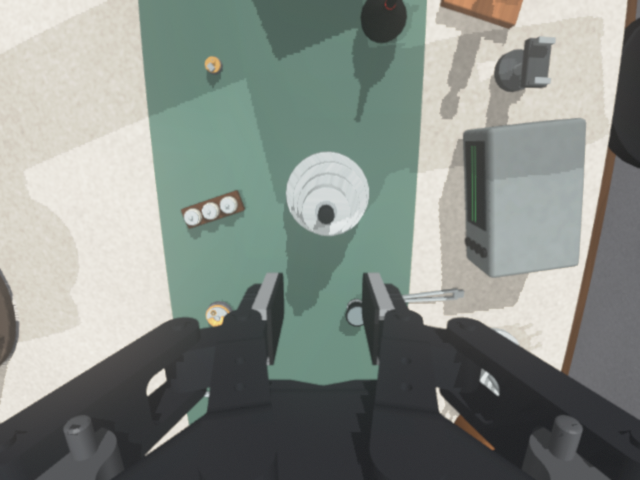

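Wrist view: knob at about (325.5,214), S movement at (213,64.5), M at about (218,314) partly hidden, pots at (211,210), loupe at (357,313).

```bash
python3 - <<'E'
from h import *
w=manip.get_image("wrist")
for n,u,v,z in(("knob",325.5,214,.148),("s",213,64.5,.014),("m",218,314,.016)): print(n,px2w(w,u,v,z).round(4))
k=px2w(w,325.5,214,.148)
x,y=(k[0]+.6085)/2,(k[1]+.1635)/2
manip.move_l([x,y,.20],down(),v=.15)
w=manip.get_image("wrist");a=w["color"][:,:,::-1].copy()
cv2.polylines(a,[circle(w,[x,y,.148],.0075).round().astype(int).reshape(-1,1,2)],True,(255,0,255),1)
cv2.imwrite("pics/w2.png",a);print(x,y,w2px(w,[x,y,.148]))
E
```

```text
knob [0.611 0.167 0.148]
s [0.4812 0.3166 0.014 ]
m [ 0.4641 -0.0014  0.016 ]
0.6097675869385764 0.16522928381131313 [321.70252704 254.12218923]
```

View pics/w2.png

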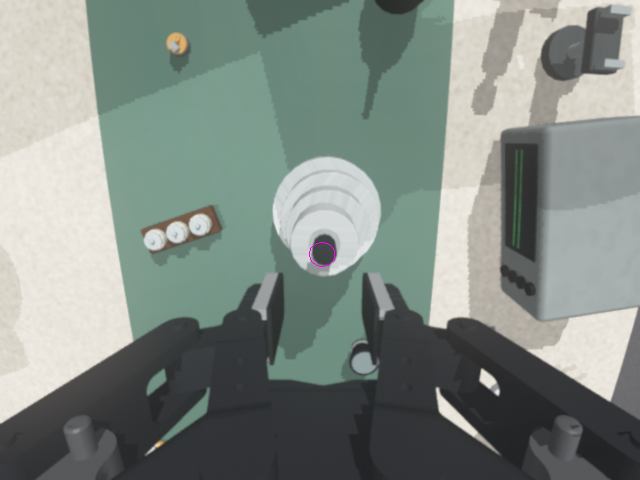

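The knob sits at about (323,251), which gives roughly (0.6105,0.1665). Now I'll grasp the smallest cover.

```bash
python3 - <<'E'
from h import *
x,y=.6105,.1665
print(manip.move_l([x,y,.150],down(),v=.08,max_force=4), manip.move_l([x,y,.1285],down(),v=.03,max_force=4), manip.current_ee_pos(), manip.current_ft_force())
manip.move_gripper(.010,30)
print(manip.current_opening(),manip.current_gripper_force(),manip.current_ft_force(),manip.current_ee_pos(),manip.pinch_z)
manip.move_l([x,y,.1385],v=.05)
print(manip.current_opening(),manip.current_ft_force(),manip.current_time_s())
w=manip.get_image("wrist");cv2.imwrite("pics/w3.png",w["color"][:,:,::-1])
e=manip.get_image("side")["color"][100:260,240:440,::-1]
cv2.imwrite("pics/m3.png",np.hstack([cv2.resize(w["color"][130:370,160:480,::-1],(480,360)),cv2.resize(e,(320,256))[:, :] if 0 else cv2.copyMakeBorder(cv2.resize(e,(320,256)),0,104,0,0,cv2.BORDER_CONSTANT)]))
E
```

```text
False False [0.61058996 0.16653345 0.12858318] [0.4087917  1.19990063 0.04839008]
0.013824169954948362 29.701930582523346 [ 0.15352487 -0.22934765  0.46934195] [0.61062906 0.1665473  0.12866947] 0.0187
0.013880893889566296 [-0.49550817  0.0840223  -0.50344856] 6.9583
```

View pics/m3.png

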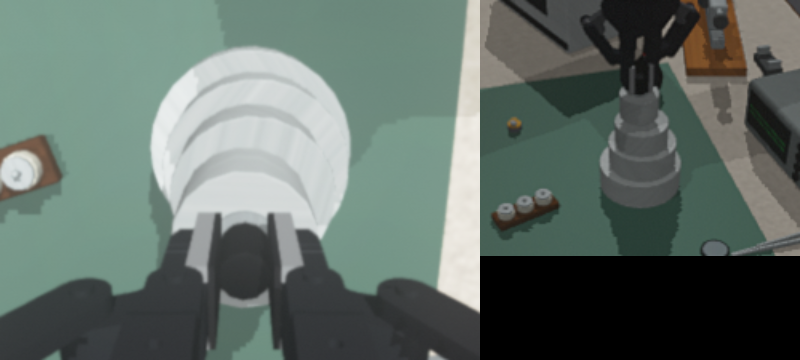

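Side view: the small cover is lifted and the stack below stands still. Next I'll carry it towards movement S and look.

```bash
cat >> h.py <<'E'
def look(name,p,r,box=None):
    w=manip.get_image("wrist");a=cv2.resize(w["color"][:,:,::-1],None,fx=3,fy=3,interpolation=cv2.INTER_CUBIC)
    q=((circle(w,p,r)+.5)*3-.5).round().astype(int)
    cv2.polylines(a,[q.reshape(-1,1,2)],True,(255,0,255),1)
    c=q.mean(0).astype(int); x0=min(max(c[0]-300,0),1320);y0=min(max(c[1]-225,0),990)
    cv2.imwrite(f"pics/{name}.png",a[y0:y0+450,x0:x0+600]); print("crop origin px",x0/3,y0/3,"pred",w2px(w,p),"t",manip.current_time_s(),"op",manip.current_opening())
    np.save(f"{name}.npy",{k:w[k] for k in("K","k1","world_from_camera")},allow_pickle=True)
def at(name,u,v,z): return px2w(np.load(f"{name}.npy",allow_pickle=True).item(),u,v,z)
E
python3 - <<'E'
from h import *
manip.move_l([.6105,.1665,.185],v=.12)
manip.move_l([.480,.225,.185],v=.15)
look("ws",[.480,.3155,.014],.010)
E
```

```text
crop origin px 222.0 36.333333333333336 pred [321.49531288 111.05672644] t 8.75 op 0.01375305685236797
```

View pics/ws.png

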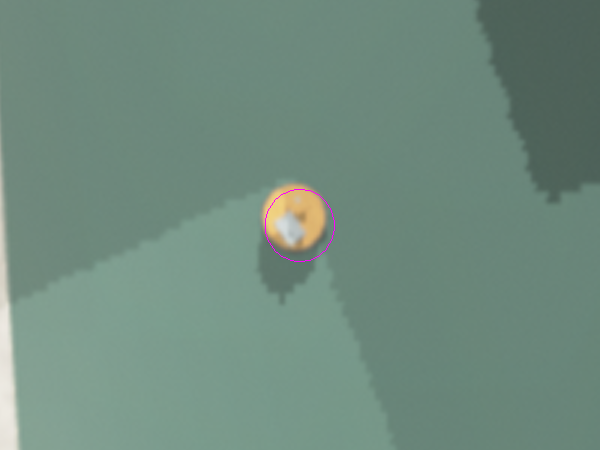

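S lies at about crop (294,217), so I get (0.4783,0.318). Lowering the cover there.

```bash
cat >> h.py <<'E'
def place(xy,zrest,travel_from=None):
    x,y=xy
    manip.move_l([x,y,manip.current_ee_pos()[2]],v=.15)
    manip.move_l([x,y,zrest+.028],v=.12)
    manip.hold(.3)
    c=manip.move_l([x,y,zrest-.001],v=.025,max_force=3)
    print("contact",c,manip.current_ee_pos(),zrest,manip.current_ft_force())
    manip.move_gripper(.035); 
    manip.move_l([x,y,zrest+.05],v=.12)
    print("t",manip.current_time_s())
def grasp(xy,ztop,grip=30):
    x,y=xy
    manip.move_l([x,y,ztop+.03],v=.12)
    c=manip.move_l([x,y,ztop+.0025],v=.04,max_force=4)
    manip.move_gripper(.010,grip)
    z=manip.current_ee_pos()[2]
    print("touch",c,"z",z,"op",manip.current_opening(),manip.current_gripper_force(),manip.current_ft_force())
    manip.move_l([x,y,z+.012],v=.05)
    print("lifted op",manip.current_opening(),manip.current_ft_force(),"t",manip.current_time_s())
    return z
E
python3 - <<'E'
from h import *
print(at("ws",319.7,108.4,.014))
place((.4783,.318),.0327)
manip.move_l([.6105,.115,.17],v=.2)
look("wk",[.6105,.1665,.118],.0075)
E
```

```text
[0.47844824 0.31770605 0.014     ]
contact True [0.47826734 0.31791815 0.03257079] 0.0327 [-0.48953041 -0.17241852  7.67719479]
t 12.9667
crop origin px 224.66666666666666 92.66666666666667 pred [324.35767348 167.39048616] t 14.4583 op 0.034915380641450944
```

View pics/wk.png

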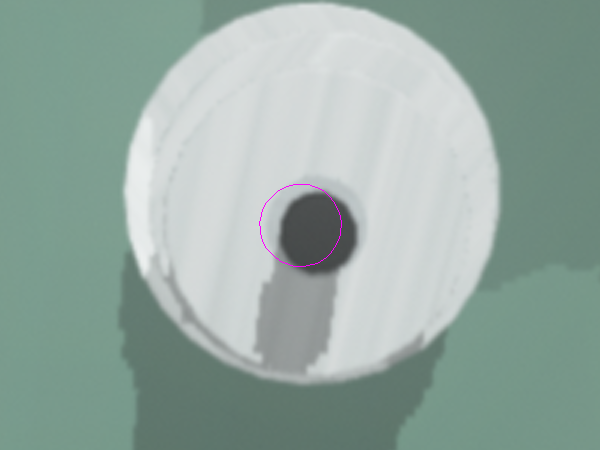

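Knob M is seen at crop (318,232), which puts it at about (0.6138,0.1652). The ring radii match cover M on top.

```bash
python3 - <<'E'
from h import *
p=at("wk",224.67+318/3,92.67+232/3,.118);print(p)
z=grasp(p[:2],.096)
manip.move_l([p[0],p[1],.165],v=.12)
manip.move_l([.461,-.095,.165],v=.18)
look("wm",[.461,-.004,.016],.019)
E
```

```text
[0.61400445 0.16507282 0.118     ]
touch False z 0.0988601678842066 op 0.013594435348791787 29.2207270860672 [-0.70129394  0.5386727   4.46142287]
lifted op 0.013606814903858434 [ 0.0555498   0.5983692  -0.28479983] t 16.7167
crop origin px 223.0 33.666666666666664 pred [322.4866784 108.5632155] t 19.1917 op 0.013441473434942217
```

View pics/wm.png

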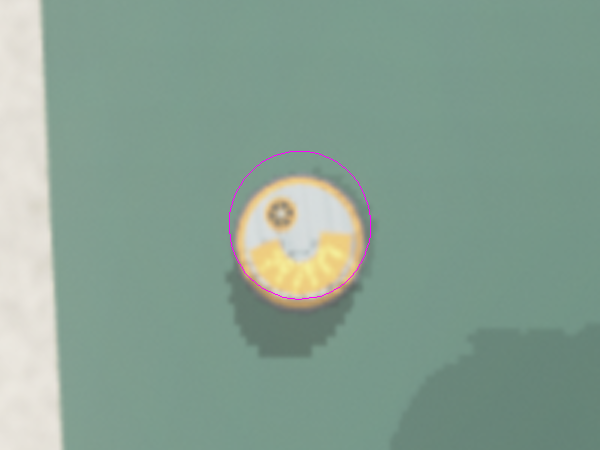

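M's centre is at crop (301,242), so pixel (323.3,114.3).

```bash
python3 - <<'E'
from h import *
p=at("wm",323.3,114.3,.016);print(p)
place(p[:2],.0989-.066)
manip.move_l([.613,.113,.15],v=.2)
look("wk2",[.613,.1655,.088],.0075)
E
```

```text
[ 0.46166049 -0.00843311  0.016     ]
contact True [ 0.46145473 -0.00841881  0.03278876] 0.0329 [-0.37609073  0.84924387  7.7614318 ]
t 23.1833
crop origin px 225.33333333333334 87.66666666666667 pred [324.88212186 162.40727432] t 24.4083 op 0.03489065607217416
```

View pics/wk2.png

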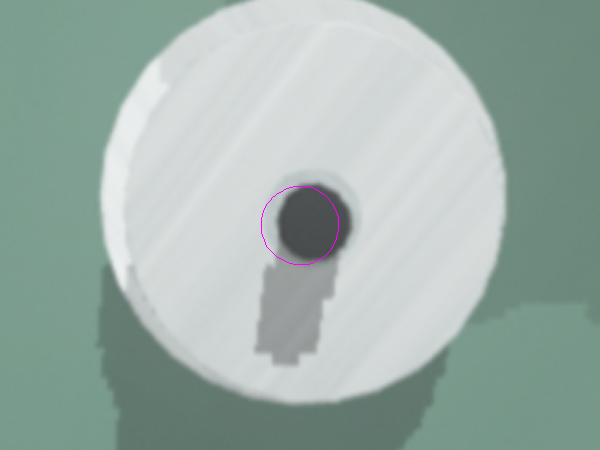

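Knob L is at crop (315,223).

```bash
python3 - <<'E'
from h import *
p=at("wk2",225.33+105,87.67+223/3,.088);print(p)
z=grasp(p[:2],.066)
manip.move_l([p[0],p[1],.165],v=.12)
manip.move_l([.614,-.265,.165],v=.2)
look("wl",[.614,-.17,.018],.028)
E
```

```text
[0.61615782 0.16573397 0.088     ]
touch False z 0.06884912167487431 op 0.013734086923669267 29.23300266265869 [-0.51318152 -0.03537087  3.33824836]
lifted op 0.013734384812929209 [-0.69821752 -0.1464135  -1.1487581 ] t 26.7417
crop origin px 223.66666666666666 28.333333333333332 pred [323.07357608 103.5790286 ] t 29.9417 op 0.013716868731084894
```

View pics/wl.png

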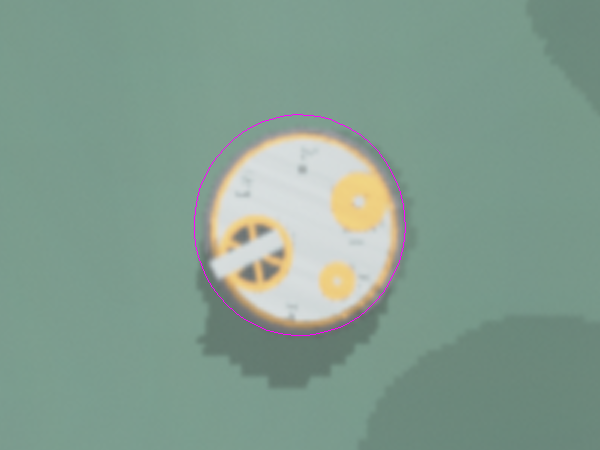

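L's centre is at crop (304,230), so pixel (325.0,105.0).

```bash
python3 - <<'E'
from h import *
p=at("wl",325.0,105.0,.018);print(p)
place(p[:2],.06885-.034)
manip.move_l([p[0],p[1],.14],v=.15)
manip.move_l([.615,.113,.14],v=.2)
look("wk3",[.615,.1655,.056],.0075)
E
```

```text
[ 0.61553596 -0.17108089  0.018     ]
contact True [ 0.61534119 -0.17103437  0.03483955] 0.03484999999999999 [-0.42802001 -0.06049902  6.03076581]
t 33.9667
crop origin px 223.33333333333334 84.66666666666667 pred [323.131109   159.70562232] t 36.1 op 0.03523628163846026
```

View pics/wk3.png

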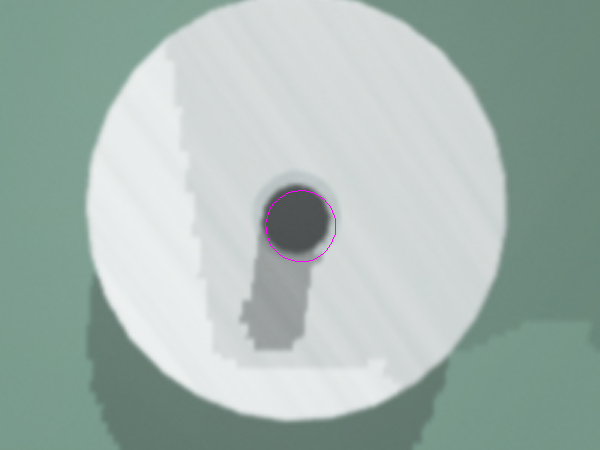

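```bash
python3 - <<'E'
from h import *
p=at("wk3",223.33+99,84.67+220/3,.056);print(p)
z=grasp(p[:2],.034)
manip.move_l([p[0],p[1],.165],v=.12)
manip.move_l([.481,-.39,.165],v=.2)
look("wx",[.481,-.294,.020],.037)
E
```

```text
[0.61448479 0.16657783 0.056     ]
touch False z 0.03686538440970729 op 0.013618379339758242 29.293324649333954 [-0.5643882  -0.40841049  4.03044316]
lifted op 0.01323517753078269 [ 0.11756184  0.25459182 -0.23972512] t 38.575
crop origin px 224.33333333333334 26.333333333333332 pred [323.25096246 101.69960423] t 42.75 op 0.013422705064654629
```

View pics/wx.png

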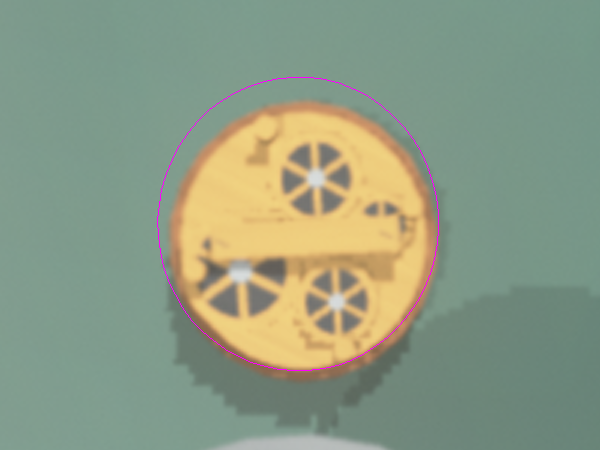

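XL's centre is at crop (305,237), so pixel (326.0,105.3).

```bash
python3 - <<'E'
from h import *
p=at("wx",326.0,105.3,.020);print(p)
place(p[:2],.03687)
manip.move_l([p[0],p[1],.23],v=.2)
manip.reach([.276,-.589,.231],[-3.0656,-.682,0])
d=manip.get_image("top");e=manip.get_image("side")
for c in (d,e):
  c["im"]=cv2.resize(c["color"][:,:,::-1],None,fx=2,fy=2,interpolation=cv2.INTER_CUBIC)
cv2.imwrite("pics/fin.png",np.vstack([d["im"][300:600,240:1040],cv2.resize(e["color"][150:480,180:580,::-1],(360,297))[:, :] if 0 else cv2.copyMakeBorder(cv2.resize(e["color"][140:480,180:520,::-1],(300,300)),0,0,0,500,cv2.BORDER_CONSTANT)]))
print(manip.current_time_s())
E
```

```text
[ 0.48317888 -0.29672093  0.02      ]
contact True [ 0.48301225 -0.29662875  0.03680774] 0.03687 [-1.40976105 -0.02951744  7.58111264]
t 46.7667
49.075
```

View pics/fin.png

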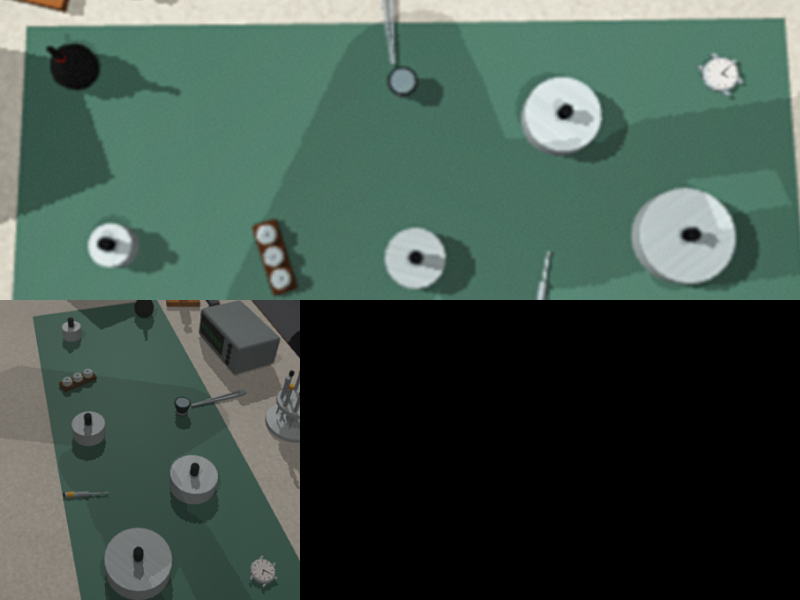

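All four covers stand flat on the mat at the movement positions, nothing was knocked, and the loupe and pots are where they were. The contact heights match the rims resting on the bench. I'm handing in.

```bash
python3 -c "
from rig import manip
print(manip.sign_off())"
```

```text
the job is handed in; nothing more can be done
None
```

I lowered all four covers over their matching movements, released them flat on the bench, left the loupe and oil pots untouched, and handed in the job at about 49 s of the 120 s; the verdict was not shown.

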